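# Charge a gas cartridge at the hand pump

## Robot

A 6-joint arm with a two-finger parallel gripper is mounted at the origin on a cart in front of the work surface, level with it; the furniture and walls round the work are solid. World frame = base frame: x ahead of the robot, y to its left, z up, the work surface at z = 0. Lengths are in mm, angles in rad, forces in N, time in s.
With the tool pointing down it reaches from about 300 to 775 mm from the base axis. Payload 14.6 kg.
Tool frame: the origin (TCP) lies between the finger pads; the fingertips stand 22 mm ahead of it and the grasp point (between the pads) lies 3 mm ahead of it (manip.tcp_to_tips is the distance from the TCP to the fingertips, in mm); y points along the fingers, z is the direction in which the jaws open and shut, and the axes are right-handed (so a half turn about y gives the same grasp; the last joint's range is limited). The gripper opens to 94 mm and grips with 3 to 60 N. Pads are 16 mm wide; open, the fingers measure 119 mm over their backs; the gripper's body (75 mm by 177 mm) begins 78 mm behind the grasp point.
Start: joints at [1.043, 0.3, 1.521, -0, 1.321, -0.067], TCP at [244.562, 492.625, 227.446] pointing down, gripper open.
Joint ranges: [-3.03, 3.03], [-0.79, 2.21], [0.23, 2.52], [-1.04, 4.18], [0, 3.07], [-2.55, 2.55]. Speed limits (rad/s): [2.22, 2.22, 2.57, 3.14, 3.14, 3.14].

## Interface

Orientations are given as [roll, pitch, yaw] about the fixed x, y, z axes, in that order (R = Rz(yaw) Ry(pitch) Rx(roll)).
In Python, from cell import manip gives the robot as it stands.
- The arm moves only by the shell command python3 -m jog 'ROWS' [OPENING] [FORCE]. ROWS is JSON, one flat list of numbers, 6 for each row, row after row: the shift along the tool's x, y, z in mm, then the turn, a rotation vector about the tool's x, y, z in degrees. A call has 1 to 10 rows; each row is the pose to reach, as a shift and turn from the pose commanded when the call began, along the tool's axes at that moment; what a row does not reach only later rows make up. A row lasts 1/12 s, in which the tool goes at most 41.7 mm and 7.16 degrees, less where a joint would pass 70% of its speed; a pose out of reach is approached as far as the arm can. A call with a gripper value outside its range is refused whole. OPENING is the finger opening in mm, from 0 to 94, set as the call begins (- or left out, the last holds). The fingers move at their own pace and stop on an object; FORCE is the grip in N (left out, the last holds). Time passes only in rows, so rows that repeat a pose let the fingers close. It gives the time, the measured TCP pose, the force and the opening at its end, in the units of the state.
- manip.read_state(): the state, without advancing time (a new reading comes with each control period).
- manip.camera(name): name is "scene" or "top" or "wrist"; returns a dict with "img" (420x560x3 uint8, red, green, blue), "intrinsics" (3x3 intrinsics, pixels), "origin" and "orientation" of the camera in the world. Camera axes: x right, y down, z forward; pixel columns grow to the right and rows downward; lengths in mm; the calibration is good to about 2 mm. A picture is of the moment at which its call begins. There is no depth.
- manip.sign_off(): hands the job in, once; it reports no verdict.
Trained networks look in a picture, given as the dict that the camera call returned (one of the last four; its "shot" number tells which), for a name from the list of things; names that differ only in an ending like _2 or _b are one class to them, and where a whole thing is asked for, a point or a joint stands for the part that bears it (a point fixed in the world has none). Each returns a list of dicts, best first, with "score" (0 to 1); they miss things now and then, are a little off and sometimes report something else, mostly with a low value. They report only what shows in the picture. A call takes as long as a camera call.
- manip.masks_of(thing, picture): "pixels" (420x560 bool, what is visible of it) and "xy" ([column, row] in pixels, amid what is visible of it).
- manip.tip_of(thing, picture): "xy" ([column, row] in pixels: a listed point, or the origin of a listed thing).
The state is a dict: "clock": time; "joints": joint angles; "qd": joint speeds; "effort": joint torques, N m; "eef_pos": TCP position; "eef_rot": TCP orientation; "wrist_force": force on the tool from outside, world axes, zero at the start; "moment": the same for the moment, N m; "finger_gap": finger opening in mm.
Only numpy, scipy, OpenCV 4.12 (cv2) and the standard library are available. Lean on these libraries where they do the work, as an engineer would, in place of code of your own. Each camera call takes 0.05 s, during which the arm holds its last target.

## Task

Charge the gas cartridge at the charging station: first build up pressure by pumping the hand lever through three full strokes (each down to its stop, then all the way back up). Then pick up the cartridge, press its open underside squarely onto the slanted nipple until it snaps over the catches, and push on until the sprung seal collar is down most of its travel. Finish there: keep gripping the cartridge and keep pressing it down against the collar's spring, without letting go, and leave the beaker, petri dish and specimen cup where they stand.

Things in the scene. Friction and masses are not known exactly. Their poses are not given: they have to be found in the camera images.
- station: Charging station fixed on the worktop: base plate 200 (x) by 300 (y) by 12 mm with a hand pump on its left (+y) half, a grey nipple block on its right half, a round gauge (top at 84 mm) between. Origin: centre of the plate's underside; x points away from the robot at yaw 0, z up. Turned by up to 0.3 rad. A tall microscope stands on the bench at the far right.
- pump_lever (a joint): Pump lever, rad: 0 = fully up (rest and start, 0.38 rad above level); grows as pressed down; hard stop 0.6. Hinge along the station's y at station x +65, y +85, z +115 mm; the lever reaches from it towards the station's -x. A spring returns it to 0 within about 0.3 s. Pressing the paddle takes 5 N at the top, 11 N at the stop.
- paddle_top (a point): Middle of the top face of the black paddle at the lever's free end (50 mm along the lever, 64 mm across, 12 mm thick), 165 mm from the hinge along the lever and 6 mm above its centre line. It moves in an arc: 182 mm above the worktop with the lever up, 85 mm at the stop. With the lever up the face slopes 0.38 rad, highest at the end nearer the robot.
- nipple_tip (a point): Centre of the tip of the brass nipple, about 126 mm above the worktop. z: the nipple's axis, out of the tip, leaning 30 degrees from vertical towards the station's -x. The nipple is 16 mm thick, tapered to 6 mm over its last 8 mm. Three sprung steel catches stand out to 12.6 mm from the axis, their lower ends 24 mm below the tip.
- seal_collar (a joint): Dark round sprung collar, 42 mm wide, round the nipple below the catches; its top face is 28 mm below the tip at rest. m: 0 = up (rest), grows as it is pushed down along the nipple, hard stop 0.010. Spring: 4 N at 0, 12 N at the stop. Snapped on but let go, the cartridge leaves it at about 0.003; pressed as asked it reads 0.006 to 0.010.
- cartridge: Gas cartridge, about 0.25 kg, 103 mm tall, loose. Below: round steel coupler, 40 mm wide, 50 mm high, open underneath (lip 7 mm high with 19.5 mm bore, then 30 mm up to 44 mm). Above: 28 mm square grip from 50 to 100 mm, flats facing the body's x and y. Origin: centre of the mouth (underside); z up. Snaps on with the mouth 31 mm below the nipple tip (about 10 N); hard stop at 38 mm.
- beaker: Glass beaker, 62 mm in diameter, 72 mm tall, loose bystander; origin at the centre of its underside. Beaker and cartridge stand on opposite sides of the station, either way round.
- petri_dish: Petri dish with lid, 62 mm in diameter, 15 mm high, loose bystander at the right of the station; origin at the centre of its underside.
- sample_cup: Specimen cup with screw lid, 49 mm in diameter, 60 mm tall, loose bystander at the left of the station; origin at the centre of its underside.

How it is judged:
By the outcome, as a careful person would: the job done as asked, in the order asked, and still so for the second after the job is handed in, while the arm keeps its last pose, push and grip.
It also fails if it takes over 64 s, if anything falls off the work surface, if the arm or the gripper's body presses on something with over 40 N, if the wrist force passes 120 N, or if a joint passes its speed limit or range.

## Working session

There is one attempt and no reset: what is moved stays moved. The work goes in short steps, Python scripts to look and compute and a shell command to move; the robot and the scene stay as the last step left them, time stands still between calls to the robot, and variables do not carry over. Pictures are saved under pics/ and viewed, and the job is handed in when it is done.

```bash
ls; mkdir -p pics; cat > h.py <<'E'
import numpy as np, cv2
from scipy.spatial.transform import Rotation as R
from cell import manip
def save(c,name): cv2.imwrite('pics/'+name,cv2.cvtColor(c['img'],cv2.COLOR_RGB2BGR))
def rot(o):
    o=np.array(o,float)
    return o if o.shape==(3,3) else R.from_euler('xyz',o).as_matrix()
def ray(c,xy):
    K=np.array(c['intrinsics']);d=rot(c['orientation'])@np.linalg.solve(K,[xy[0],xy[1],1.]);return np.array(c['origin'],float),d/np.linalg.norm(d)
def atz(c,xy,z):
    o,d=ray(c,xy);return o+d*(z-o[2])/d[2]
def proj(c,p):
    q=rot(c['orientation']).T@(np.array(p,float)-np.array(c['origin']));u=np.array(c['intrinsics'])@q;return u[:2]/u[2]
def tri(obs):
    A=np.zeros((3,3));b=np.zeros(3)
    for c,xy in obs:
        o,d=ray(c,xy);P=np.eye(3)-np.outer(d,d);A+=P;b+=P@o
    x=np.linalg.solve(A,b)
    return x,[np.linalg.norm((np.eye(3)-np.outer(*(2*[ray(c,xy)[1]])))@(x-ray(c,xy)[0])) for c,xy in obs]
E
python3 - <<'E'
from h import *
s=manip.read_state();print({k:np.round(v,3) for k,v in s.items()})
cs={n:manip.camera(n) for n in ['scene','top','wrist']}
for n,c in cs.items():
    save(c,n+'0.png');print(n,np.round(c['origin'],1),np.round(c['orientation'],3).tolist(),np.round(c['intrinsics'],1).tolist())
for n,c in cs.items():
    for t in ['paddle_top','nipple_tip','cartridge','beaker','petri_dish','sample_cup','station','pump_lever']:
        r=manip.tip_of(t,c) if t!='pump_lever' else []
        print(n,t,[(np.round(x['xy'],1).tolist(),round(x['score'],2)) for x in r[:3]])
E
```

```text
pics
{'clock': np.float64(0.0), 'joints': array([ 1.043,  0.3  ,  1.522, -0.   ,  1.321, -0.067]), 'qd': array([-0.002, -0.001,  0.001,  0.001, -0.   , -0.001]), 'effort': array([ 0.0000e+00, -5.3180e+01, -3.5274e+01,  7.1000e-02,  2.4000e-02,
       -0.0000e+00]), 'eef_pos': array([244.461, 492.413, 226.875]), 'eef_rot': array([-1.572,  0.   , -0.461]), 'wrist_force': array([-0.226,  0.355, -1.311]), 'moment': array([-0.011, -0.002,  0.001]), 'finger_gap': np.float64(94.172)}
scene [ -43.  -457.7  997.2] [-2.428, -0.017, -0.869] [[479.2, 0.0, 279.8], [0.0, 479.2, 212.0], [0.0, 0.0, 1.0]]
top [ 475.7   24.7 1173.3] [-3.064, 0.012, -1.597] [[437.9, 0.0, 281.4], [0.0, 437.9, 211.0], [0.0, 0.0, 1.0]]
wrist [181.4 522.7 383.5] [2.892, 0.002, 1.11] [[303.1, 0.0, 278.5], [0.0, 303.1, 211.1], [0.0, 0.0, 1.0]]
scene paddle_top [([238.6, 209.8], 0.83)]
scene nipple_tip [([315.1, 233.0], 0.69)]
scene cartridge [([163.5, 196.6], 0.66)]
scene beaker [([366.3, 331.1], 0.75)]
scene petri_dish [([389.5, 301.6], 0.89)]
scene sample_cup [([218.8, 183.6], 0.6)]
scene station [([282.4, 246.0], 0.77), ([362.3, 331.0], 0.66)]
scene pump_lever []
top paddle_top [([270.0, 259.7], 0.71)]
top nipple_tip [([333.1, 214.8], 0.89)]
top cartridge [([154.1, 253.7], 0.87)]
top beaker [([405.1, 239.8], 0.66)]
top petri_dish [([397.1, 197.2], 0.92), ([157.9, 254.3], 0.24)]
top sample_cup [([182.9, 204.9], 0.66)]
top station [([298.5, 218.5], 0.9)]
top pump_lever []
wrist paddle_top []
wrist nipple_tip []
wrist cartridge [([266.9, 358.6], 0.77)]
wrist beaker []
wrist petri_dish []
wrist sample_cup []
wrist station []
wrist pump_lever []
```

View pics/scene0.png

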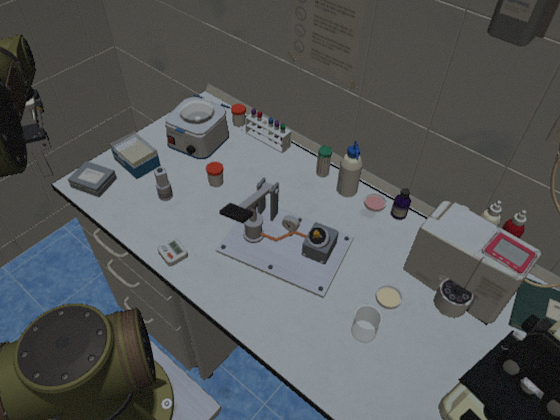

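View pics/top0.png

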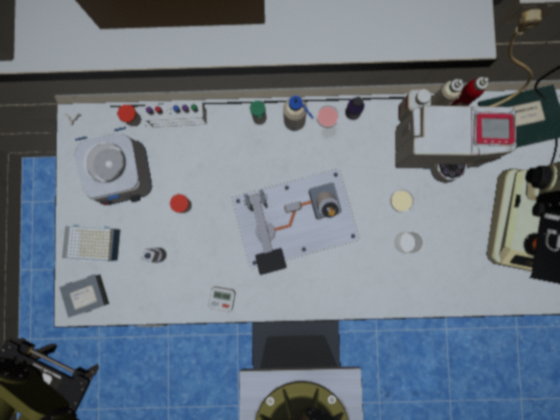

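View pics/wrist0.png

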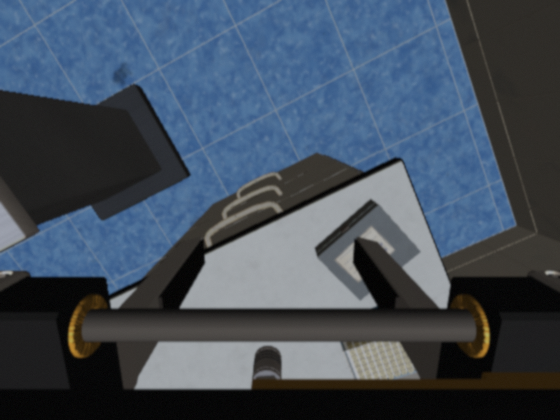

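```bash
python3 - <<'E'
from h import *
cs={n:manip.camera(n) for n in ['scene','top','wrist']}
P={}
for t in ['paddle_top','nipple_tip','cartridge','beaker','petri_dish','sample_cup','station']:
    obs=[]
    for n,c in cs.items():
        r=manip.tip_of(t,c)
        if r and r[0]['score']>.5: obs.append((c,r[0]['xy']))
    x,e=tri(obs);P[t]=x;print(t,len(obs),np.round(x,1),np.round(e,1))
    z={'paddle_top':182,'nipple_tip':126}.get(t,0)
    print('   atz',[np.round(atz(c,xy,z)[:2],1).tolist() for c,xy in obs])
d=(P['paddle_top']-P['nipple_tip'])
print(d)
E
```

```text
paddle_top 2 [443.9  62.5 191. ] [3.8 3.8]
   atz [[451.9, 65.3], [441.0, 65.6]]
nipple_tip 2 [545.7 -92.7 126.9] [2.7 2.7]
   atz [[548.4, -94.3], [544.0, -90.7]]
cartridge 3 [460.2 366.9  -0. ] [5.  7.3 4.5]
   atz [[455.0, 362.8], [464.3, 373.2], [460.8, 362.1]]
beaker 2 [ 479.3 -288.9  -16. ] [0. 0.]
   atz [[471.1, -291.5], [479.3, -284.7]]
petri_dish 1 [ 483.9    2.5 1086.6] [0.]
   atz [[586.7, -276.1]]
sample_cup 2 [598.6 306.8  -6.6] [5.3 5.3]
   atz [[597.6, 297.6], [594.4, 309.2]]
station 2 [548.    2.2 -14.6] [1. 1.]
   atz [[538.8, -3.7], [547.8, 1.7]]
[-101.8387852   155.17642617   64.16364729]
```

```bash
python3 - <<'E'
import cv2
a=cv2.imread('pics/top0.png')[160:280,220:370];b=cv2.imread('pics/scene0.png')[160:300,205:365]
cv2.imwrite('pics/topz.png',cv2.resize(a,None,fx=5,fy=5,interpolation=2));cv2.imwrite('pics/scenez.png',cv2.resize(b,None,fx=4.2,fy=4.2,interpolation=2))
E
```

```text
(no output)
```

View pics/topz.png

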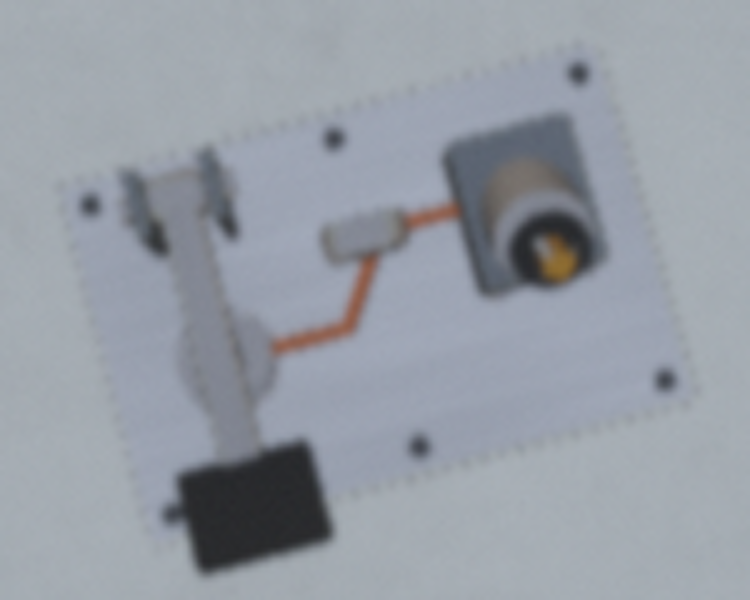

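View pics/scenez.png

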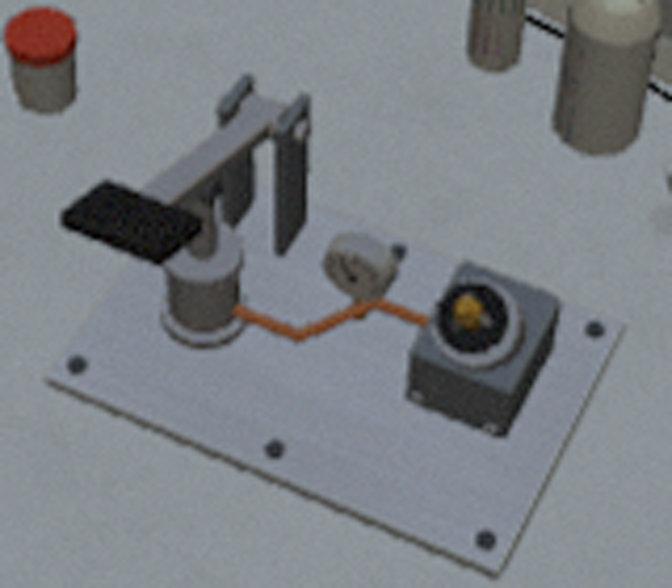

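```bash
cat > fit.py <<'E'
from h import *
from scipy.optimize import least_squares
cs={n:manip.camera(n) for n in ['scene','top']}
T=np.array([[90,205],[334,138],[578,73],[665,381],[419,447],[172,514],[600,42],[697,403]],float);T=(T+.5)/5-.5+[220,160]
S=np.array([[594,328],[399,252],[485,540],[274,450],[77,364],[625,325],[497,577],[47,380]],float);S=(S+.5)/4.2-.5+[205,160]
Tk=[(1,1),(1,0),(1,-1),(-1,-1),(-1,0),(-1,1),(2,-2),(-2,-2)]
Sk=[(1,-1),(1,0),(-1,-1),(-1,0),(-1,1),(2,-2),(-2,-2),(-2,2)]
pt=np.array([255,507]);pt=(pt+.5)/5-.5+[220,160]
ps=np.array([131,219]);ps=(ps+.5)/4.2-.5+[205,160]
def loc(k,p):
    a,b=k
    if abs(a)==2 : return np.array([50*a,75*b,12.])
    return np.array([a*p[3],b*p[4],12.])
def W(q,p):
    c,s=np.cos(p[2]),np.sin(p[2]);return np.array([p[0]+c*q[0]-s*q[1],p[1]+s*q[0]+c*q[1],q[2]])
pad=np.array([-86,85,181.8])
def res(p,use=('top','scene'),full=False):
    r=[]
    if 'top' in use:
        r+=[proj(cs['top'],W(loc(k,p),p))-x for k,x in zip(Tk,T)]+[proj(cs['top'],W(pad,p))-pt]
    if 'scene' in use:
        r+=[proj(cs['scene'],W(loc(k,p),p))-x for k,x in zip(Sk,S)]+[proj(cs['scene'],W(pad,p))-ps]
    return np.array(r) if full else np.ravel(r)
if __name__=='__main__':
  for use in [('top','scene'),('top',),('scene',)]:
    f=least_squares(res,[548,0,.2,85,135],args=(use,),loss='soft_l1');print(use,np.round(f.x,3),'paddle',np.round(W(pad,f.x),1))
    print(np.round(res(f.x,use,True),1).tolist())
    tip={}
    p=f.x
    for n,c in cs.items():
        r=manip.tip_of('nipple_tip',c)[0]['xy'];w=atz(c,r,126);d=w[:2]-p[:2];cc,ss=np.cos(p[2]),np.sin(p[2]);print(n,np.round(w,1),'station',np.round([cc*d[0]+ss*d[1],-ss*d[0]+cc*d[1]],1))
E
python3 fit.py
```

```text
('top', 'scene') [5.47082e+02 8.61000e-01 2.38000e-01 8.49040e+01 1.34861e+02] paddle [443.5  63.2 181.8]
[[0.1, -0.1], [0.1, 0.2], [-0.1, 0.0], [-0.1, -0.2], [-0.1, -0.0], [-0.1, -0.1], [-0.5, -0.6], [0.6, -0.6], [-0.7, -1.1], [-0.1, 1.4], [-0.6, 1.2], [-0.1, 1.0], [0.0, 0.9], [-0.1, 1.3], [0.0, 0.2], [0.4, -0.4], [-1.2, -0.5], [0.4, -0.8]]
scene [551.5 -84.3 126. ] station [-15.8 -83.8]
top [541.1 -92.  126. ] station [-27.7 -88.9]
('top',) [5.46393e+02 6.03000e-01 2.37000e-01 8.50900e+01 1.34963e+02] paddle [442.8  63.  181.8]
[[0.1, 0.1], [0.2, 0.3], [0.1, 0.2], [0.1, 0.2], [-0.0, 0.3], [-0.0, 0.2], [-0.4, -0.3], [0.7, -0.2], [-0.7, -0.8]]
scene [551.5 -84.3 126. ] station [-15.  -83.7]
top [541.1 -92.  126. ] station [-26.9 -88.8]
('scene',) [5.48557e+02 1.73100e+00 2.38000e-01 8.50690e+01 1.34812e+02] paddle [444.9  64.  181.8]
[[-0.1, 0.9], [-0.5, 0.7], [-0.1, 0.4], [0.1, 0.4], [0.1, 0.8], [0.1, -0.3], [0.5, -1.0], [-1.0, -1.0], [0.6, -1.4]]
scene [551.5 -84.3 126. ] station [-17.5 -84.3]
top [541.1 -92.  126. ] station [-29.4 -89.4]
```

```bash
cat >> h.py <<'E'
def to(target_xyz, Rt=None):
    "shift in tool mm and rotvec deg from present measured pose"
    s=manip.read_state();R0=rot(s['eef_rot']);d=R0.T@(np.array(target_xyz,float)-s['eef_pos'])
    rv=np.zeros(3) if Rt is None else np.degrees(R.from_matrix(R0.T@Rt).as_rotvec())
    return np.round(d,1),np.round(rv,2),np.linalg.norm(d)
def down(yaw): return R.from_euler('xyz',[-np.pi/2,0,yaw]).as_matrix()
E
python3 - <<'E'
from h import *
from fit import W
p=[547.08,.86,.238]
w=W(np.array([-95,85,0]),p);print(w)
print(to([w[0],w[1],250],down(-1.333)))
E
```

```text
[434.71835798  61.0668219    0.        ]
(array([ 362.2,  -22.5, -302. ]), array([ 0.  , 49.98, -0.  ]), np.float64(472.13569867418244))
```

```bash
python3 -m jog '[20,-22.5,-15,0,2,0, 362,-22.5,-302,0,50,0, 362,-22.5,-302,0,50,0, 362,-22.5,-302,0,50,0, 362,-22.5,-302,0,50,0, 362,-22.5,-302,0,50,0, 362,-22.5,-302,0,50,0, 362,-22.5,-302,0,50,0, 362,-22.5,-302,0,50,0, 362,-22.5,-302,0,50,0]' 0 20; python3 - <<'E'
from h import *
from fit import W
p=[547.08,.86,.238]
w=W(np.array([-95,85,0]),p)
print(to([w[0],w[1],250],down(-1.333)))
E
```

```text
clock: 3.73
eef_pos: [406.2, 124.7, 250.3]
eef_rot: [-1.57, 0.0, -1.334]
wrist_force: [0.4, 1.0, -0.8]
finger_gap: 30.8
(array([65.8,  0.1, 12.5]), array([-0.02, -0.38,  0.04]), np.float64(67.01420421277261))
```

```bash
cat >> h.py <<'E'
ST=[547.08,.86,.238]
def W(q,p=ST):
    c,s=np.cos(p[2]),np.sin(p[2]);return np.array([p[0]+c*q[0]-s*q[1],p[1]+s*q[0]+c*q[1],q[2]])
E
python3 -m jog '[33,0,6,0,0,0, 66,0,12.5,0,0,0, 66,0,12.5,0,0,0, 66,0,12.5,0,0,0, 66,0,12.5,0,0,0]'
python3 - <<'E'
from h import *
print(to(W([-95,85,225]),down(-1.333)))
c=manip.camera('wrist');save(c,'w1.png')
c=manip.camera('scene');save(c,'s1.png')
E
```

```text
clock: 4.25
eef_pos: [433.3, 66.1, 249.9]
eef_rot: [-1.571, 0.0, -1.334]
wrist_force: [-0.9, 0.8, -0.2]
finger_gap: 0.6
(array([ 5.2, 24.9,  0.2]), array([ 0.01, -0.03, -0.01]), np.float64(25.41712278699579))
```

View pics/w1.png

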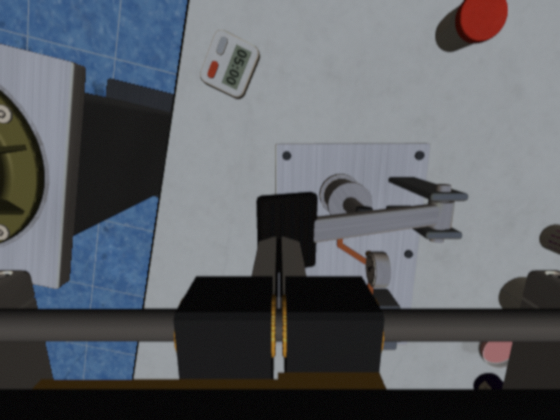

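View pics/s1.png

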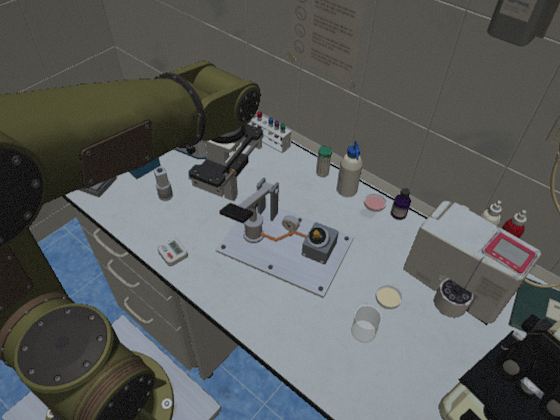

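```bash
python3 - <<'E'
from h import *
s=manip.read_state();print(s['eef_pos'],s['clock'])
w=manip.camera('wrist');sc=manip.camera('scene')
tip=s['eef_pos']-[0,0,22]
for c in (w,sc):
    print(c['origin'],proj(c,tip),proj(c,W([-86,85,181.8])),proj(c,W([-85,135,12])),proj(c,W([85,135,12])))
    for t in ['paddle_top','nipple_tip']: print(t,[(x['xy'],x['score']) for x in manip.tip_of(t,c)])
save(sc,'s2.png')
E
```

```text
[433.23040355  66.47544183 250.00520786] 4.35
[417.20207177 134.20069659 406.57766932] [277.94768659 248.10331423] [289.8448383  233.19374665] [286.30881686 153.96559283] [418.95166711 154.10798022]
paddle_top [([288.3, 237.7], 0.79)]
nipple_tip []
[ -43.00409171 -457.74715642  997.22087336] [230.76494427 198.91068633] [236.22088234 210.94922763] [222.80012333 247.57445272] [254.6797743 203.5157588]
paddle_top [([238.3, 212.8], 0.84), ([365.6, 332.9], 0.63)]
nipple_tip [([314.5, 233.9], 0.74)]
```

View pics/s2.png

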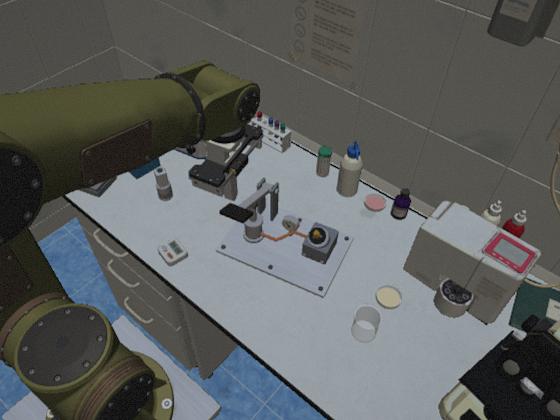

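```bash
python3 -m jog '[5,20,0,0,0,0, 5,40,0,0,0,0, 5,55,0,0,0,0, 5,70,0,0,0,0, 5,85,0,0,0,0, 5,100,0,0,0,0, 5,115,0,0,0,0, 5,128,0,0,0,0, 5,136,0,0,0,0, 5,140,0,0,0,0]'; python3 -m jog '[0,1,0,0,0,0, 0,2,0,0,0,0, 0,2,0,0,0,0]'
```

```text
clock: 5.48
eef_pos: [435.9, 60.9, 110.2]
eef_rot: [-1.568, -0.0, -1.333]
wrist_force: [3.3, 2.6, 9.8]
finger_gap: 0.9
clock: 5.73
eef_pos: [436.1, 60.9, 109.0]
eef_rot: [-1.567, -0.0, -1.333]
wrist_force: [2.2, 1.6, 10.6]
finger_gap: 0.3
```

```bash
python3 -m jog '[0,2,0,0,0,0, 0,4,0,0,0,0, 0,4,0,0,0,0]';python3 -m jog '[0,2,0,0,0,0, 0,3,0,0,0,0, 0,3,0,0,0,0]'
```

```text
clock: 5.98
eef_pos: [436.6, 61.0, 106.7]
eef_rot: [-1.566, -0.001, -1.333]
wrist_force: [-7.7, 0.9, 36.1]
finger_gap: 0.3
clock: 6.23
eef_pos: [437.0, 61.0, 105.4]
eef_rot: [-1.564, -0.001, -1.333]
wrist_force: [-17.8, 0.4, 61.5]
finger_gap: 0.6
```

```bash
python3 -m jog '[0,-35,0,0,0,0, 0,-75,0,0,0,0, 0,-110,0,0,0,0, 0,-130,0,0,0,0, 0,-130,0,0,0,0, 0,-130,0,0,0,0, 0,-130,0,0,0,0, 0,-130,0,0,0,0, 0,-130,0,0,0,0]'; python3 - <<'E'
from h import *
c=manip.camera('scene');save(c,'s3.png')
E
python3 -m jog '[0,20,0,0,0,0, 0,35,0,0,0,0, 0,50,0,0,0,0, 0,65,0,0,0,0, 0,80,0,0,0,0, 0,95,0,0,0,0, 0,108,0,0,0,0, 0,118,0,0,0,0, 0,124,0,0,0,0, 0,126,0,0,0,0]';python3 -m jog '[0,0,0,0,0,0, 0,0,0,0,0,0]'
```

```text
clock: 6.98
eef_pos: [434.4, 60.6, 229.9]
eef_rot: [-1.573, 0.0, -1.333]
wrist_force: [-0.6, 0.5, -0.0]
finger_gap: 0.5
clock: 7.87
eef_pos: [436.2, 60.8, 106.2]
eef_rot: [-1.567, -0.0, -1.334]
wrist_force: [-10.1, 0.5, 43.5]
finger_gap: 0.4
clock: 8.03
eef_pos: [436.1, 60.8, 106.9]
eef_rot: [-1.567, -0.0, -1.333]
wrist_force: [-6.8, 0.3, 30.8]
finger_gap: 0.5
```

View pics/s3.png

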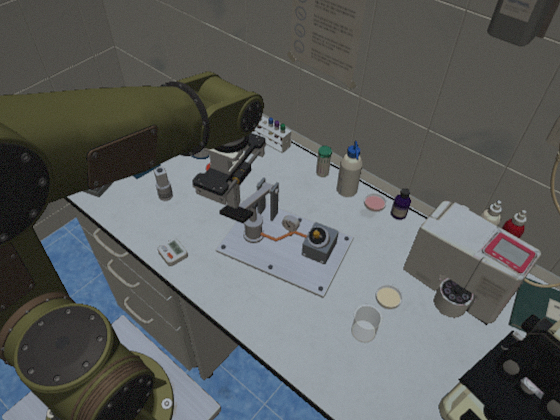

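```bash
python3 -m jog '[0,-35,0,0,0,0, 0,-75,0,0,0,0, 0,-110,0,0,0,0, 0,-126,0,0,0,0, 0,-126,0,0,0,0, 0,-126,0,0,0,0, 0,-126,0,0,0,0, 0,-126,0,0,0,0, 0,-126,0,0,0,0]'; 
python3 -m jog '[0,20,0,0,0,0, 0,35,0,0,0,0, 0,50,0,0,0,0, 0,65,0,0,0,0, 0,80,0,0,0,0, 0,95,0,0,0,0, 0,108,0,0,0,0, 0,118,0,0,0,0, 0,124,0,0,0,0, 0,126,0,0,0,0]';python3 -m jog '[0,0,0,0,0,0, 0,0,0,0,0,0]'
python3 -m jog '[0,-35,0,0,0,0, 0,-75,0,0,0,0, 0,-110,0,0,0,0, 0,-140,0,0,0,0, 0,-150,0,0,0,0, 0,-150,0,0,0,0, 0,-150,0,0,0,0, 0,-150,0,0,0,0]' 94
python3 - <<'E'
from h import *
c=manip.camera('top');save(c,'t4.png')
for t in ['paddle_top','nipple_tip','cartridge','beaker','petri_dish','sample_cup']:
    for r in manip.masks_of(t,c)[:1]:
        v,u=np.nonzero(r['pixels']);print(t,r['score'],r['xy'],u.min(),u.max(),v.min(),v.max())
s=manip.read_state();print(s['joints'],s['eef_pos'])
c=manip.camera('wrist');save(c,'w4.png')
for t in ['paddle_top','nipple_tip','cartridge']: print(t,[(x['xy'],x['score']) for x in manip.tip_of(t,c)])
E
```

```text
clock: 8.78
eef_pos: [434.4, 60.5, 229.7]
eef_rot: [-1.573, 0.0, -1.333]
wrist_force: [0.2, -0.0, 0.7]
finger_gap: 0.8
clock: 9.62
eef_pos: [436.1, 60.8, 106.1]
eef_rot: [-1.568, -0.0, -1.333]
wrist_force: [-10.3, -0.6, 45.0]
finger_gap: 0.8
clock: 9.78
eef_pos: [436.0, 60.7, 106.8]
eef_rot: [-1.568, -0.0, -1.333]
wrist_force: [-7.3, 0.8, 32.2]
finger_gap: 0.9
clock: 10.45
eef_pos: [434.2, 60.5, 252.9]
eef_rot: [-1.574, 0.001, -1.333]
wrist_force: [0.1, -0.4, -0.6]
finger_gap: 50.6
paddle_top 0.52 [255.8, 207.5] 250 267 193 241
nipple_tip 0.96 [328.7, 204.8] 316 338 191 216
cartridge 0.67 [153.1, 254.9] 142 165 247 261
beaker 0.75 [410.3, 236.8] 395 423 231 252
petri_dish 0.74 [400.0, 200.2] 391 413 190 211
sample_cup 0.66 [179.8, 200.1] 170 192 194 212
[ 5.49970469e-02  2.64607768e-02  1.77489781e+00 -3.17796910e-05
  1.34090208e+00 -1.82336005e-01] [434.69613347  60.57885258 254.53393943]
paddle_top [([289.9, 229.1], 0.85)]
nipple_tip [([345.2, 356.9], 0.64)]
cartridge []
```

View pics/t4.png

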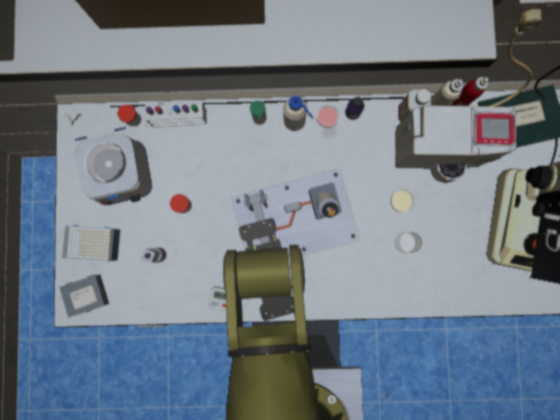

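View pics/w4.png

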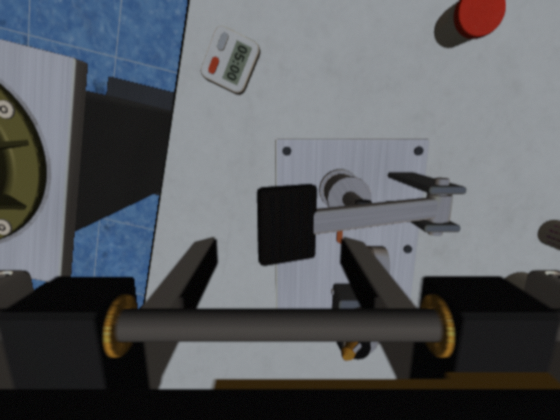

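```bash
python3 -m jog '[40,0,0,0,0,0, 80,0,0,0,0,0, 110,0,20,0,0,0, 110,0,20,0,0,0, 110,0,20,0,0,0]' 94
cat > nip.py <<'E'
from h import *
import sys,pickle
c=manip.camera('wrist');save(c,sys.argv[1]+'.png')
s=manip.read_state();print(s['clock'],s['eef_pos'])
m=manip.tip_of('nipple_tip',c);print(m)
pickle.dump((c,m),open(sys.argv[1]+'.pkl','wb'))
if m:
    w=atz(c,m[0]['xy'],126);d=W([0,0,0]);print(w,(rot([0,0,ST[2]]).T@(w-d)))
E
python3 nip.py na
python3 -m jog '[20,0,20,0,0,0, 50,0,40,0,0,0, 60,0,40,0,0,0, 60,0,40,0,0,0, 60,0,40,0,0,0]'
python3 nip.py nb
python3 - <<'E'
import pickle
from h import *
a=[pickle.load(open(n+'.pkl','rb')) for n in('na','nb')]
print(tri([(c,m[0]['xy']) for c,m in a if m]))
for n in 'ab':
  im=cv2.imread(f'pics/n{n}.png');cv2.imwrite(f'pics/n{n}z.png',cv2.resize(im[100:330,180:440],None,fx=2.5,fy=2.5,interpolation=2))
E
```

```text
clock: 11.42
eef_pos: [480.4, -42.6, 254.4]
eef_rot: [-1.572, 0.0, -1.336]
wrist_force: [0.2, 0.9, 0.3]
finger_gap: 94.2
11.4667 [479.87789909 -41.68162628 254.5821276 ]
[{'xy': [332.7, 263.1], 'score': 0.69}]
[547.37409232 -85.67967821 126.        ] [-20.11674694 -84.1695841  126.        ]
clock: 11.93
eef_pos: [532.4, -89.7, 254.9]
eef_rot: [-1.571, 0.0, -1.333]
wrist_force: [-0.8, -0.1, -0.7]
finger_gap: 93.9
11.9833 [532.34876232 -89.45948563 255.1046838 ]
[]
(array([464.45122394,  25.57762975, 411.92104221]), [np.float64(2.4922422161134684e-14)])
```

View pics/naz.png

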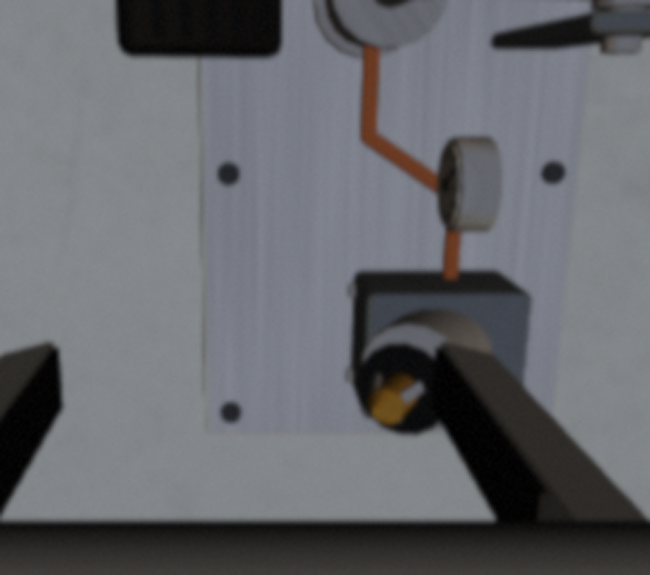

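View pics/nbz.png

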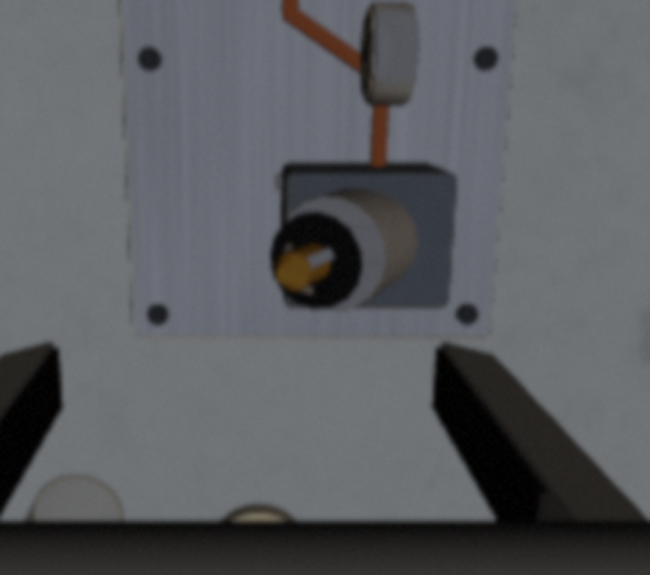

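```bash
python3 - <<'E'
import pickle
from h import *
A,B=[pickle.load(open(n+'.pkl','rb'))[0] for n in('na','nb')]
f=lambda z:(np.array(z,float)+.5)/2.5-.5+[180,100]
tip={0:f([387,404]),1:f([291,270])};col=f([317,260])
print(tip,col)
for c,sc in((A,{(-85,0):(228,173),(85,0):(552,173),(-85,-135):(230,411)}),(B,{(-85,0):(149,58),(85,0):(485,58),(-85,-135):(157,314),(85,-135):(467,314)})):
    for k,v in sc.items(): print(k,np.round(f(v)-proj(c,W([k[0],k[1],12])),1), np.round(atz(c,f(v),12)-W([k[0],k[1],12]),1))
S=rot([0,0,ST[2]])
x,e=tri([(A,tip[0]),(B,tip[1])]);print('tri',x,e,S.T@(x-W([0,0,0])))
for c,t in((A,tip[0]),(B,tip[1])): w=atz(c,t,126);print(w,S.T@(w-W([0,0,0])))
w=atz(B,col,126-28*np.cos(np.pi/6));print('col->tip',S.T@(w-W([0,0,0]))+28*np.array([-.5,0,.866]))
sc=cv2.imread('pics/scene0.png');
E
```

```text
{0: array([334.5, 261.3]), 1: array([296.1, 207.7])} [306.5 203.7]
(-85, 0) [-0.   1.2] [ 0.3 -1.5  0. ]
(85, 0) [-0.3  1.5] [ 0.3 -1.9 -0. ]
(-85, -135) [-0.1  1. ] [ 0.3 -1.4  0. ]
(-85, 0) [-0.   1.4] [ 0.3 -1.7  0. ]
(85, 0) [-0.1  1.4] [ 0.5 -1.7  0. ]
(-85, -135) [0.  1.5] [ 0.5 -2.1  0. ]
(85, -135) [0.4 1.5] [ 1.1 -1.9 -0. ]
tri [550.50131249 -86.79333313 118.24073076] [np.float64(0.6096882534140126), np.float64(0.6096882534139924)] [-17.34023331 -85.98911848 118.24073076]
[548.60221958 -83.36019355 126.        ] [-18.37639833 -82.20502502 126.        ]
[549.21933002 -85.53413327 126.        ] [-18.28921024 -84.46317414 126.        ]
col->tip [-20.02963354 -86.04744007 125.99928869]
```

```bash
python3 - <<'E'
from h import *
print(to([460,366,255]))
A=[(c,x) for c,x in((manip.camera('top'),(331.2,212)),(manip.camera('scene'),(315.3,233.4)))]
S=rot([0,0,ST[2]]);x,e=tri(A);print(x,e,S.T@(x-W([0,0,0])))
for c,t in A: w=atz(c,t,126);print(w,S.T@(w-W([0,0,0])))
E
```

```text
(array([-4.596e+02,  3.000e-01,  3.710e+01]), array([0., 0., 0.]), np.float64(461.0827022696939))
[552.12656483 -84.45269634 119.19651289] [np.float64(0.7126931354325363), np.float64(0.7126931354324594)] [-15.20896719 -84.09762952 119.19651289]
[552.10295387 -84.28539548 126.        ] [-15.19246983 -83.92947812 126.        ]
[546.99253954 -86.85542917 126.        ] [-20.76473872 -85.22223765 126.        ]
```

```bash
python3 -m jog '[-40,0,4,0,0,0, -460,0,37,0,0,0, -460,0,37,0,0,0, -460,0,37,0,0,0, -460,0,37,0,0,0, -460,0,37,0,0,0, -460,0,37,0,0,0, -460,0,37,0,0,0, -460,0,37,0,0,0, -460,0,37,0,0,0]' 94;  python3 - <<'E'
from h import *
print(to([460,366,255]))
E
```

```text
clock: 12.97
eef_pos: [466.7, 321.9, 255.5]
eef_rot: [-1.57, 0.0, -1.333]
wrist_force: [0.8, -0.1, -0.0]
finger_gap: 93.8
(array([-44.5,   0.5,   3.9]), array([0., 0., 0.]), np.float64(44.638363440761644))
```

```bash
python3 -m jog '[-40,0,4,0,0,0, -40,0,4,0,0,0, -40,0,4,0,0,0]' 94;  python3 - <<'E'
from h import *
import pickle
c=manip.camera('wrist');save(c,'c1.png');s=manip.read_state();print(s['eef_pos'],c['origin'])
m=manip.tip_of('cartridge',c);print(m)
for r in m: print(atz(c,r['xy'],0))
k=manip.masks_of('cartridge',c)
for r in k: v,u=np.nonzero(r['pixels']);print(r['score'],r['xy'],u.min(),u.max(),v.min(),v.max())
pickle.dump(c,open('c1.pkl','wb'))
cv2.imwrite('pics/c1z.png',cv2.resize(cv2.imread('pics/c1.png')[120:320,180:380],None,fx=3,fy=3,interpolation=2))
E
```

```text
clock: 13.22
eef_pos: [461.3, 361.1, 254.7]
eef_rot: [-1.571, -0.0, -1.33]
wrist_force: [-0.8, 0.1, -0.1]
finger_gap: 93.8
[461.91913816 359.76037008 254.91806993] [445.1901981  428.81298935 411.29588723]
[{'xy': [279.0, 185.6], 'score': 0.92}]
[461.93662749 361.76735326   0.        ]
0.66 [280.7, 189.8] 262 296 170 213
```

View pics/c1.png

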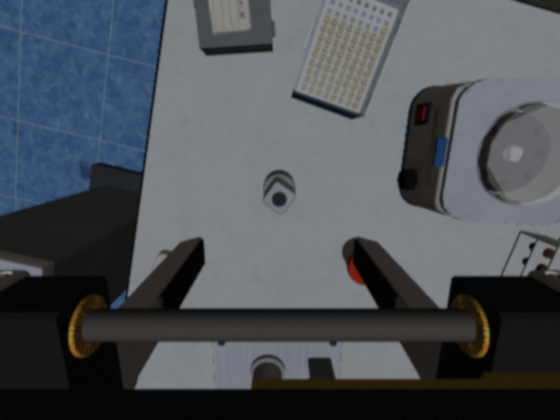

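View pics/c1z.png

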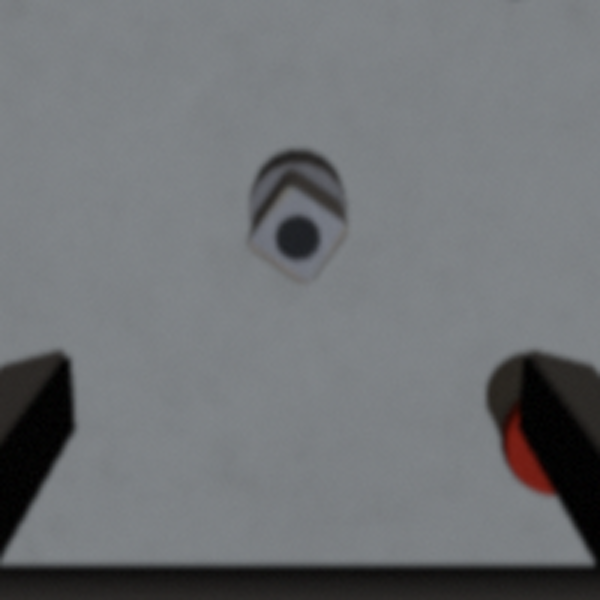

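```bash
python3 - <<'E'
from h import *
import pickle
c=pickle.load(open('c1.pkl','rb'))
f=lambda z:(np.array(z,float)+.5)/3-.5+[180,120]
P=[atz(c,f(z),100) for z in((295,180),(348,232),(305,282),(248,240))]
C=np.mean(P,0);print(C,atz(c,f((298,238)),103))
for i in range(4):
    d=P[(i+1)%4]-P[i];print(np.linalg.norm(d[:2]),np.degrees(np.arctan2(d[1],d[0])))
s=manip.read_state();print('joints',s['joints'],np.degrees(s['eef_rot'][2]))
# coupler base circle: arc top (297,150), left 248, right 347 at z=50 approx
print(atz(c,f((297,198)),50))
E
```

```text
[461.25280804 365.78928593 100.        ] [461.11007389 364.89387141 103.        ]
25.99133808044952 -30.798804181742003
23.464385673296707 -115.83324986076153
25.110805054673545 156.56420454186807
26.776632315289326 65.8894481592589
joints [ 5.96737226e-01  3.60269922e-01  1.37659065e+00 -1.59011695e-04
  1.40452555e+00  3.60061919e-01] -76.43799741131097
[459.53034753 369.7431186   50.        ]
```

```bash
python3 - <<'E'
from h import *
print(to([461.2,366,81],down(np.radians(-116))))
E
```

```text
(array([ -7.6, 174.2,   0.3]), array([-2.000e-02,  3.956e+01, -0.000e+00]), np.float64(174.3888690843269))
```

```bash
python3 -m jog '[-7.5,20,0,0,7,0, -7.5,40,0,0,14,0, -7.5,60,0,0,21,0, -7.5,80,0,0,28,0, -7.5,95,0,0,35,0, -7.5,100,0,0,39.5,0, -7.5,100,0,0,39.5,0, -7.5,100,0,0,39.5,0]' 94;  python3 - <<'E'
from h import *
print(to([461.2,366,81],down(np.radians(-116))))
c=manip.camera('wrist');save(c,'c2.png')
E
```

```text
clock: 14.03
eef_pos: [461.4, 365.8, 155.4]
eef_rot: [-1.571, 0.0, -2.022]
wrist_force: [0.2, -0.1, -0.0]
finger_gap: 94.2
(array([-0.1, 74.4, -0.2]), array([-0.01,  0.18, -0.02]), np.float64(74.44490321685953))
```

View pics/c2.png

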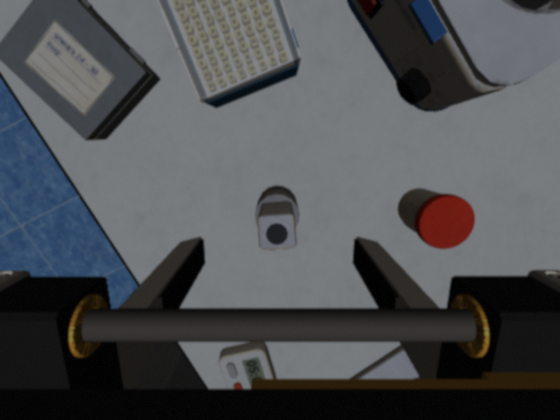

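```bash
python3 -m jog '[0,20,0,0,0,0, 0,40,0,0,0,0, 0,60,0,0,0,0, 0,74,0,0,0,0, 0,74,0,0,0,0, 0,74,0,0,0,0]' 94; python3 -m jog '[0,0,0,0,0,0, 0,0,0,0,0,0, 0,0,0,0,0,0, 0,0,0,0,0,0, 0,0,0,0,0,0, 0,0,0,0,0,0, 0,0,0,0,0,0, 0,0,0,0,0,0, 0,0,0,0,0,0, 0,0,0,0,0,0]' 20 55
```

```text
clock: 14.58
eef_pos: [461.2, 366.5, 81.6]
eef_rot: [-1.571, 0.0, -2.022]
wrist_force: [-0.1, -0.3, 1.3]
finger_gap: 93.8
clock: 15.42
eef_pos: [460.9, 366.7, 81.0]
eef_rot: [-1.571, -0.0, -2.023]
wrist_force: [0.0, 0.8, -0.3]
finger_gap: 31.3
```

```bash
python3 -m jog '[0,0,0,0,0,0, 0,0,0,0,0,0, 0,0,0,0,0,0, 0,-10,0,0,0,0, 0,-20,0,0,0,0, 0,-30,0,0,0,0]' 20 55; python3 - <<'E'
from h import *
c=manip.camera('wrist');save(c,'c3.png')
c=manip.camera('scene');save(c,'s5.png')
E
```

```text
clock: 15.92
eef_pos: [461.0, 366.7, 112.2]
eef_rot: [-1.571, 0.0, -2.023]
wrist_force: [-0.4, 0.1, -2.4]
finger_gap: 28.1
```

View pics/c3.png

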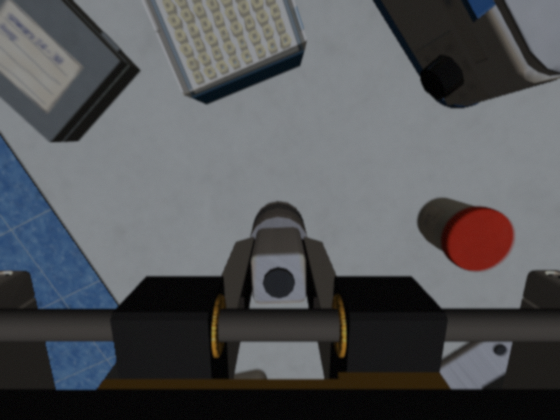

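View pics/s5.png

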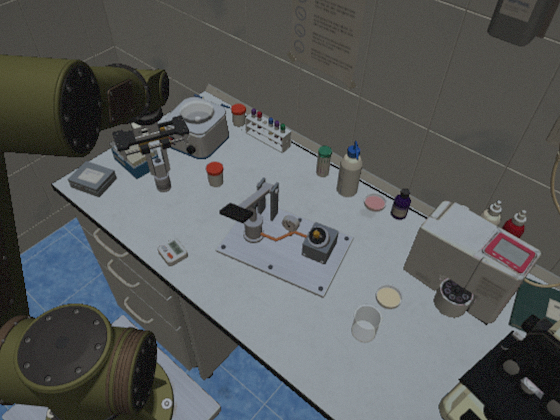

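```bash
cat >> h.py <<'E'
S=rot([0,0,ST[2]]); U=S@np.array([-.5,0,np.sqrt(.75)])
ZT=S@np.array([np.sqrt(.75),0,.5]); RT=np.c_[np.cross(-U,ZT),-U,ZT]
TIP=W([-18.5,-84.5,126])
E
python3 - <<'E'
from h import *
H=TIP+(81+40)*U;print(TIP,H,RT.round(3).tolist(),R.from_matrix(RT).as_euler('xyz'))
print(to([461,366,295]));print(to(H+[0,0,60],down(-1.333)));print(to(H,RT))
E
```

```text
[549.02316417 -85.61961675 126.        ] [490.22857222 -99.88306507 230.78907386] [[0.236, 0.486, 0.842], [-0.972, 0.118, 0.204], [0.0, -0.866, 0.5]] [-1.04719755e+00  2.22044605e-16 -1.33279633e+00]
(array([   0.8, -181.5,    0.2]), array([0., 0., 0.]), np.float64(181.5264733357265))
(array([ 407.2, -178.2,  230. ]), array([ -0.16, -39.53,  -0.14]), np.float64(500.4577927624368))
(array([ 407.4, -118.2,  229.9]), array([ 28.63, -38.65,  10.21]), np.float64(482.47362929150154))
```

```bash
python3 -m jog '[0,-35,0,0,0,0, 0,-75,0,0,0,0, 0,-115,0,0,0,0, 0,-150,0,0,0,0, 20,-176,10,0,-4,0, 50,-180,28,0,-8,0, 83,-180,47,0,-12,0, 116,-180,66,0,-16,0, 149,-180,84,0,-20,0, 182,-180,103,0,-24,0]' 20 55; python3 - <<'E'
from h import *
H=TIP+(81+40)*U
print(to(H+[0,0,60],down(-1.333)))
E
```

```text
clock: 16.85
eef_pos: [473.6, 156.3, 291.1]
eef_rot: [-1.57, 0.0, -1.6]
wrist_force: [1.0, 0.3, -2.1]
finger_gap: 28.1
(array([255.6,   0.3,  24.2]), array([ -0.02, -15.31,  -0.  ]), np.float64(256.7216690507469))
```

```bash
python3 -m jog '[35,0,4,0,-3,0, 70,0,8,0,-6,0, 105,0,11,0,-8,0, 140,0,14,0,-10,0, 175,0,17,0,-12,0, 210,0,20,0,-14,0, 240,0,23,0,-15,0, 255,0,24,0,-15.3,0, 255,0,24,0,-15.3,0]' 20 55; python3 - <<'E'
from h import *
H=TIP+(81+40)*U
print(to(H,RT)); print(manip.read_state()['joints'])
E
```

```text
clock: 17.6
eef_pos: [489.3, -100.3, 290.8]
eef_rot: [-1.571, -0.0, -1.34]
wrist_force: [-0.8, -0.2, -1.8]
finger_gap: 28.1
(array([-0.3, 60. ,  1. ]), array([30.02, -0.39,  0.12]), np.float64(59.99727926984064))
[-2.75370726e-01  1.43126622e-01  1.56470802e+00 -4.52235009e-04
  1.43387584e+00 -5.06298783e-01]
```

```bash
python3 -m jog '[0,0,0,7,0,0, 0,0,0,14,0,0, 0,0,0,21,0,0, 0,15,1,28,0,0, 0,35,1,30,-0.4,0, 0,55,1,30,-0.4,0, 0,60,1,30,-0.4,0, 0,60,1,30,-0.4,0, 0,60,1,30,-0.4,0]' 20 55; python3 - <<'E'
from h import *
import pickle
H=TIP+(81+40)*U
print(to(H,RT)); print(manip.read_state()['joints'])
c=manip.camera('wrist');save(c,'d1.png');pickle.dump(c,open('d1.pkl','wb'))
c=manip.camera('scene');save(c,'d1s.png');pickle.dump(c,open('d1s.pkl','wb'))
c=manip.camera('top');save(c,'d1t.png');pickle.dump(c,open('d1t.pkl','wb'))
E
```

```text
clock: 18.35
eef_pos: [491.0, -97.1, 231.9]
eef_rot: [-1.047, -0.002, -1.33]
wrist_force: [-1.0, -0.0, -2.0]
finger_gap: 27.7
(array([ 2.5,  0.3, -1.8]), array([-0.02,  0.21,  0.01]), np.float64(3.088825949212019))
[-0.42287447 -0.0330163   1.96890784  0.43102119  0.82555228 -0.89850004]
```

View pics/d1.png

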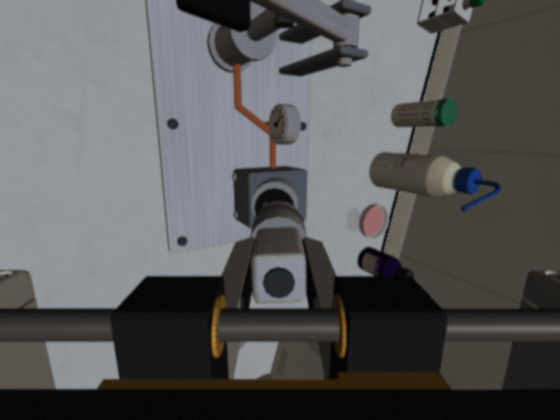

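View pics/d1s.png

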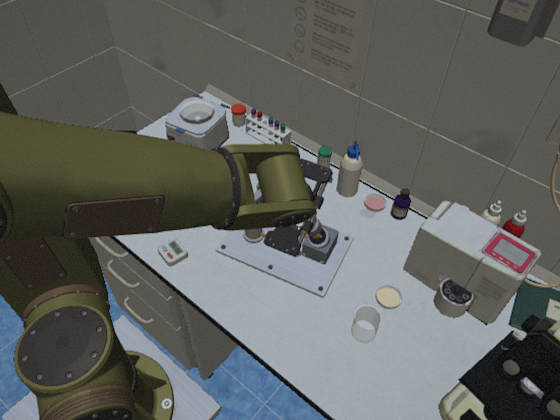

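View pics/d1t.png

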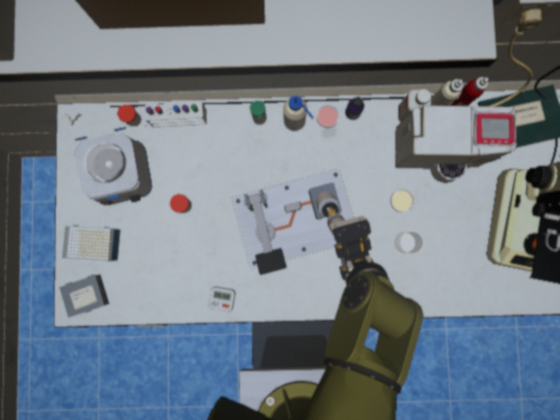

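```bash
python3 - <<'E'
from h import *
import pickle
c=pickle.load(open('d1.pkl','rb'));s=pickle.load(open('d1s.pkl','rb'));t=pickle.load(open('d1t.pkl','rb'))
st=manip.read_state();Rn=rot(st['eef_rot']);tcp=st['eef_pos']
M=tcp+81*Rn[:,1];top=tcp-(22)*Rn[:,1]
for n,k in(('w',c),('s',s),('t',t)):
    print(n,'tip',proj(k,TIP),'collar',proj(k,TIP-28*U),'mouth',proj(k,M),'carttop',proj(k,top),'screws',[proj(k,W([a,b,12])).round(1).tolist() for a,b in((-85,0),(-85,-135),(85,0),(85,-135))])
for n,b in(('d1',(100,320,180,380)),('d1s',(190,290,250,370)),('d1t',(170,270,290,390))):
    im=cv2.imread(f'pics/{n}.png')[b[0]:b[1],b[2]:b[3]];f=600/im.shape[0] if n!='d1' else 2.7;im=cv2.resize(im,None,fx=f,fy=f,interpolation=2);print(f);cv2.imwrite(f'pics/{n}z.png',im)
E
```

```text
w tip [276.68434687 212.31822522] collar [276.85081378 205.52452527] mouth [278.83218494 222.19663392] carttop [278.73580945 281.97743364] screws [[171.8, 121.5], [181.2, 239.0], [301.6, 124.4], [299.4, 219.9]]
s tip [315.4085932 232.6077056] collar [317.03195224 234.84883341] mouth [312.37644863 228.01549895] carttop [305.05240305 217.98478499] screws [[269.9, 267.7], [320.0, 289.2], [299.0, 220.8], [346.0, 239.1]]
t tip [331.80215243 213.26707907] collar [329.24372667 208.48965428] mouth [334.65513194 220.08795183] carttop [345.92180756 241.38799163] screws [[303.3, 249.0], [352.6, 235.6], [286.4, 187.3], [335.2, 174.2]]
2.7
6.0
6.0
```

View pics/d1z.png

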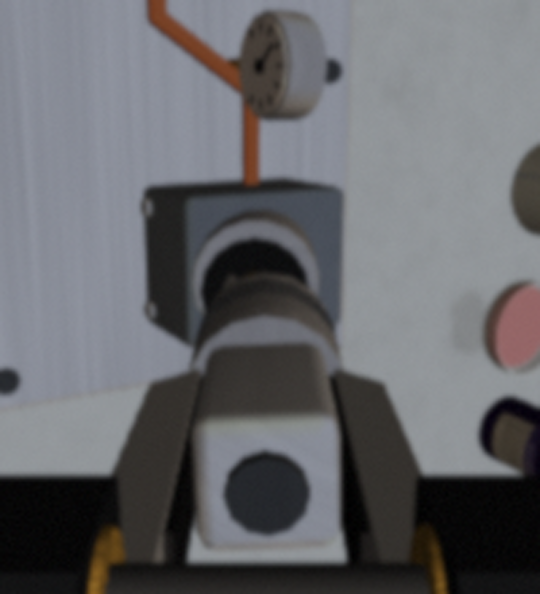

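View pics/d1sz.png

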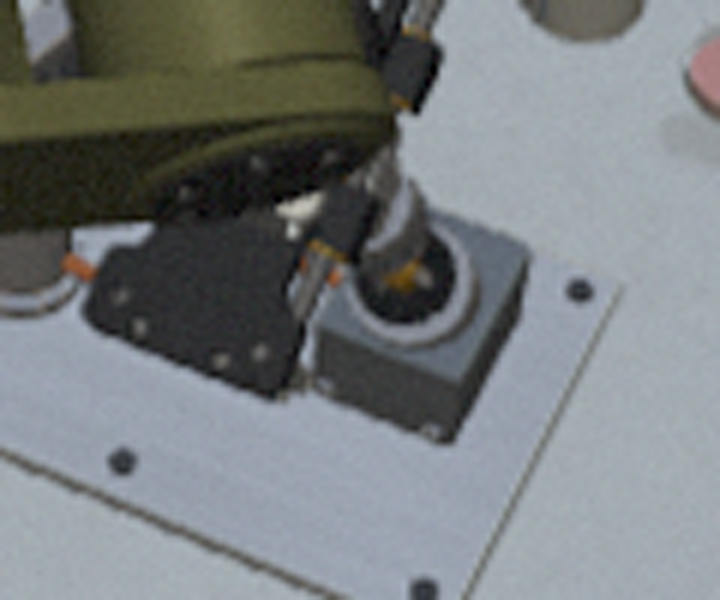

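View pics/d1tz.png

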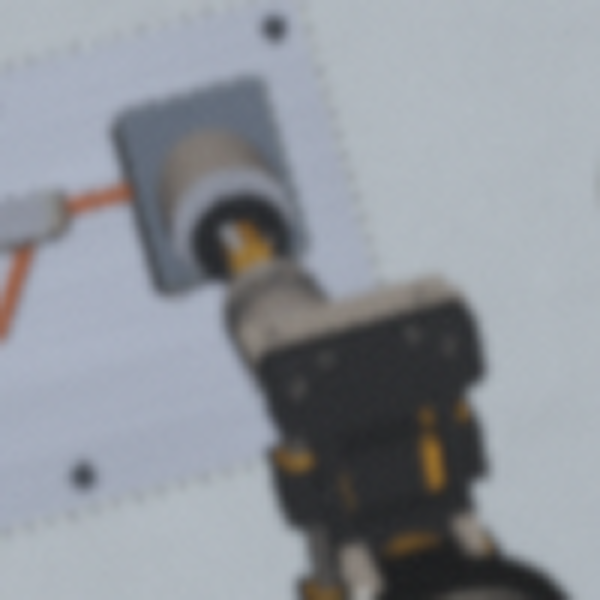

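```bash
python3 -m jog '[1,5,-2,0,0.2,0, 2,15,-4,0,0.2,0, 2,25,-4,0,0.2,0, 2,32,-4,0,0.2,0, 2,32,-4,0,0.2,0, 2,32,-4,0,0.2,0, 2,32,-4,0,0.2,0]' 20 55; python3 - <<'E'
from h import *
import pickle
H=TIP+(81+8)*U
print(to(H,RT)); 
c=manip.camera('wrist');save(c,'e1.png');pickle.dump(c,open('e1.pkl','wb'))
c=manip.camera('scene');save(c,'e1s.png')
for n,b in(('e1',(100,320,180,380)),('e1s',(190,290,250,370))):
    im=cv2.imread(f'pics/{n}.png')[b[0]:b[1],b[2]:b[3]];f=6 if n!='e1' else 2.7;im=cv2.resize(im,None,fx=f,fy=f,interpolation=2);cv2.imwrite(f'pics/{n}z.png',im)
E
```

```text
clock: 19.08
eef_pos: [503.3, -96.5, 201.3]
eef_rot: [-1.047, -0.0, -1.333]
wrist_force: [-0.4, 0.6, -2.1]
finger_gap: 28.1
(array([ 0.2, -0.3,  3. ]), array([ 0.  , -0.01,  0.01]), np.float64(3.0441150369549432))
```

View pics/e1z.png

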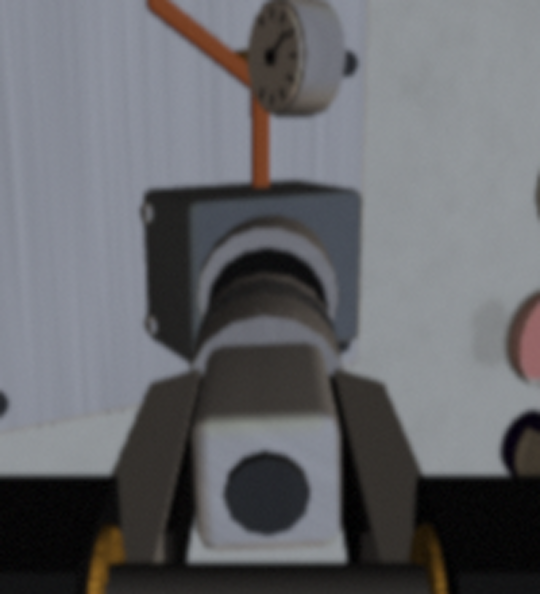

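View pics/e1sz.png

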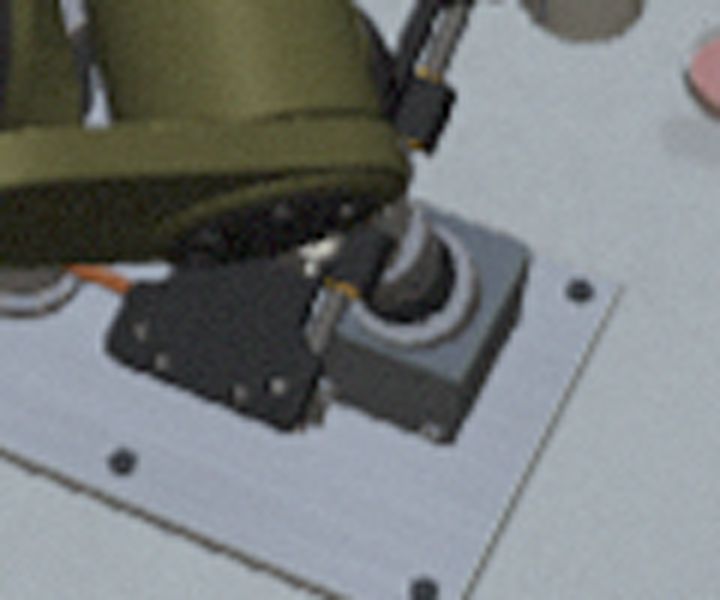

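```bash
python3 - <<'E'
from h import *
import pickle
c=pickle.load(open('e1.pkl','rb'))
st=manip.read_state();Rn=rot(st['eef_rot']);tcp=st['eef_pos']
f=lambda q:(proj(c,q)-[180,100])*2.7
for L in(112,117,122):
  C=tcp+L*Rn[:,1]
  print(L,'ctr',f(C),'left',f(C-21*Rn[:,2]),'right',f(C+21*Rn[:,2]),'top',f(C-21*Rn[:,0]))
C=tcp+31*Rn[:,1];print('coupler top rim',f(C-20*Rn[:,2]),f(C+20*Rn[:,2]),f(C-20*Rn[:,0]));C=tcp+81*Rn[:,1];print('mouth rim top',f(C-20*Rn[:,0]))
C=tcp-19*Rn[:,1];print('sq',[f(C+a*14*Rn[:,0]+b*14*Rn[:,2]).round() for a in(-1,1) for b in(-1,1)])
E
```

```text
112 ctr [266.74078755 303.55139092] left [204.72317172 303.49475127] right [328.76913227 303.60804038] top [266.79544613 242.37282007]
117 ctr [266.74491549 299.90419578] left [205.79303781 299.84883945] right [327.70715645 299.95956152] top [266.79869448 239.72838013]
122 ctr [266.74890394 296.38024332] left [206.82675499 296.32611665] right [326.68106895 296.43437903] top [266.80183104 237.17494477]
coupler top rim [184.23888557 387.34548422] [349.07176321 387.5153038 ] [266.71651951 307.76260963]
mouth rim top [266.76944606 264.44829552]
sq [array([189., 412.]), array([345., 412.]), array([192., 551.]), array([341., 551.])]
```

```bash
python3 -m jog '[0,4,0,0,0,0, 0,8,0,0,0,0, 0,12,0,0,0,0, 0,15,0,0,0,0]' 20 55; python3 -m jog '[0,3,0,0,0,0, 0,6,0,0,0,0, 0,8,0,0,0,0, 0,8,0,0,0,0]'; python3 - <<'E'
from h import *
print(to(TIP+(81-15)*U,RT));s=manip.read_state();F=rot(s['eef_rot']).T@s['wrist_force'];print('tool F',F.round(1),'M',(rot(s['eef_rot']).T@s['moment']).round(2))
E
```

```text
clock: 19.52
eef_pos: [510.6, -94.6, 187.7]
eef_rot: [-1.048, 0.0, -1.333]
wrist_force: [-0.6, -0.1, -2.4]
finger_gap: 27.8
clock: 19.85
eef_pos: [514.7, -94.0, 181.3]
eef_rot: [-1.047, -0.001, -1.334]
wrist_force: [2.8, -2.4, -2.2]
finger_gap: 27.9
(array([-0.1, -0.5,  2.9]), array([-0.03, -0.02,  0.06]), np.float64(2.970674855886675))
tool F [2.9 3.  0.8] M [-0.25  0.03 -0.69]
```

```bash
python3 -m jog '[0.8,0,0.5,0,0,0, 0.8,2,0.5,0,0,0, 0.8,4,0.5,0,0,0, 0.8,5,0.5,0,0,0, 0.8,5,0.5,0,0,0]'; cat > f.py <<'E'
from h import *
s=manip.read_state();Rn=rot(s['eef_rot']);d=Rn.T@(s['eef_pos']-TIP);F=Rn.T@(s['wrist_force']+[0,0,2.2]);print(s['clock'],'k',round(-81-d[1],1),'lat',d[[0,2]].round(1),'tool F',F.round(1),'M',(Rn.T@s['moment']).round(2),s['finger_gap'])
E
python3 f.py
```

```text
clock: 20.27
eef_pos: [517.5, -93.9, 177.7]
eef_rot: [-1.047, -0.0, -1.333]
wrist_force: [-4.6, -0.6, 4.2]
finger_gap: 27.9
20.2667 k -19.9 lat [ 0.6 -2.4] tool F [-0.5 -7.8 -0.8] M [-0.67 -0.04  0.02] 27.898294877788153
```

```bash
python3 -m jog '[0,1.5,0,0,0,0, 0,3,0,0,0,0, 0,4.5,0,0,0,0, 0,5,0,0,0,0]';python3 f.py; python3 -m jog '[0,1.5,0,0,0,0, 0,3,0,0,0,0, 0,3,0,0,0,0]';python3 f.py
```

```text
clock: 20.6
eef_pos: [519.9, -93.3, 173.2]
eef_rot: [-1.047, -0.0, -1.333]
wrist_force: [-4.9, -1.3, 4.1]
finger_gap: 27.9
20.6 k -25.1 lat [ 0.6 -2.5] tool F [ 0.1 -8.  -1.2] M [-0.83 -0.09  0.15] 27.914234061445516
clock: 20.85
eef_pos: [521.4, -92.9, 170.5]
eef_rot: [-1.047, -0.0, -1.333]
wrist_force: [-1.6, -0.3, 1.1]
finger_gap: 28.4
20.85 k -28.2 lat [ 0.6 -2.5] tool F [-0.  -3.7  0.3] M [-0.46 -0.03 -0.04] 28.373188258645833
```

```bash
for i in 1 2; do python3 -m jog '[0,0.8,0,0,0,0, 0,1.5,0,0,0,0, 0,1.5,0,0,0,0]'>/dev/null;python3 f.py; done; python3 -m jog '[0,0.8,0,0,0,0, 0,1.5,0,0,0,0, 0,1.5,0,0,0,0]'>/dev/null;python3 f.py
```

```text
21.1 k -29.7 lat [ 0.6 -2.5] tool F [-1.3 -5.9 -0.1] M [-0.49 -0.01  0.1 ] 28.32559306481729
21.35 k -31.3 lat [ 0.6 -2.5] tool F [-0.3 -8.3  0.4] M [-0.43 -0.03  0.16] 27.981350984514684
21.6 k -32.8 lat [ 0.6 -2.5] tool F [-0.9 -9.2 -0.1] M [-0.45  0.01  0.2 ] 27.613787384998115
```

```bash
for i in 1 2 3; do python3 -m jog '[0,0.5,0,0,0,0, 0,1,0,0,0,0, 0,1,0,0,0,0, 0,1,0,0,0,0]'>/dev/null;python3 f.py; done
```

```text
21.9333 k -33.7 lat [ 0.6 -2.5] tool F [-0.8 -9.6  0. ] M [-0.49 -0.04  0.22] 27.986612581330796
22.2667 k -34.7 lat [ 0.6 -2.5] tool F [-1.  -9.5 -0.3] M [-0.54 -0.05  0.26] 28.389942641283984
22.6 k -35.6 lat [ 0.6 -2.5] tool F [ -0.6 -11.1   0.4] M [-0.62 -0.02  0.24] 27.705386219643508
```

```bash
for i in 1 2; do python3 -m jog '[0,0.5,0,0,0,0, 0,1,0,0,0,0, 0,1,0,0,0,0, 0,1,0,0,0,0]'>/dev/null;python3 f.py; done; python3 - <<'E'
from h import *
c=manip.camera('wrist');save(c,'g1.png')
d=manip.camera('scene');save(d,'g1s.png')
for n,b in(('g1',(100,320,180,380)),('g1s',(190,290,250,370))):
    im=cv2.imread(f'pics/{n}.png')[b[0]:b[1],b[2]:b[3]];f=6 if n!='g1' else 2.7;im=cv2.resize(im,None,fx=f,fy=f,interpolation=2);cv2.imwrite(f'pics/{n}z.png',im)
E
```

```text
22.9333 k -36.4 lat [ 0.7 -2.4] tool F [ -2.7 -16.5  -1.8] M [-0.98 -0.07  0.44] 27.875004206631008
23.2667 k -36.6 lat [ 0.7 -2.3] tool F [ -3.7 -38.8  -6.3] M [-2.35 -0.03  0.99] 27.873676995889394
```

View pics/g1z.png

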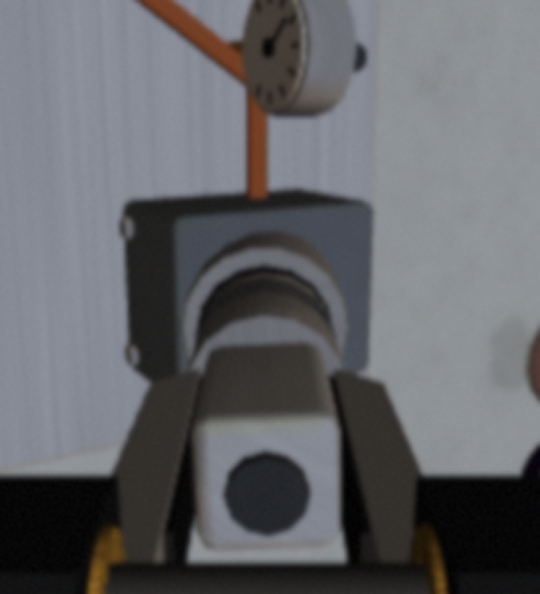

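View pics/g1sz.png

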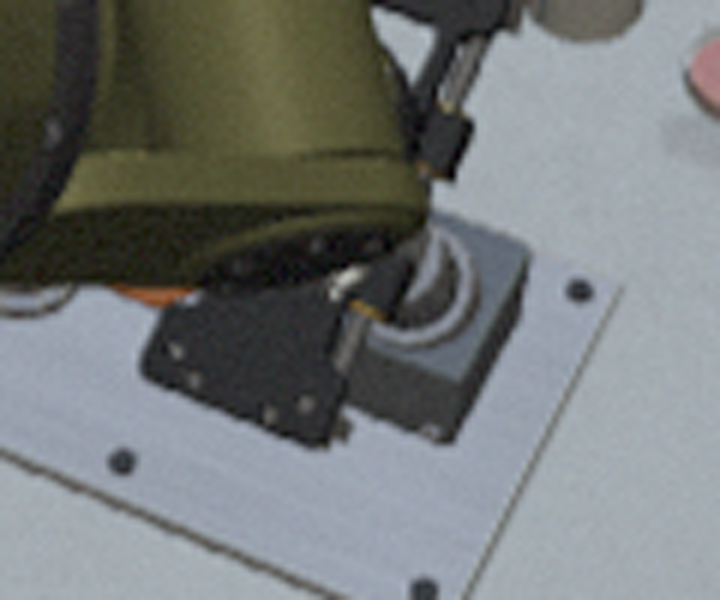

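```bash
python3 -m jog '[0,-1,0,0,0,0, 0,-2,0,0,0,0, 0,-2.4,0,0,0,0, 0,-2.4,0,0,0,0, 0,-2.4,0,0,0,0, 0,-2.4,0,0,0,0]'; python3 f.py; python3 -m jog '[0,0,0,0,0,0, 0,0,0,0,0,0, 0,0,0,0,0,0, 0,0,0,0,0,0, 0,0,0,0,0,0, 0,0,0,0,0,0]'>/dev/null; python3 f.py; python3 - <<'E'
from h import *
c=manip.camera('top');save(c,'z.png')
for t in ['beaker','petri_dish','sample_cup']: print(t,[(x['xy'],x['score']) for x in manip.masks_of(t,c)[:1]])
E
```

```text
clock: 23.87
eef_pos: [524.8, -92.1, 164.3]
eef_rot: [-1.047, -0.0, -1.333]
wrist_force: [-5.2, -0.9, 6.8]
finger_gap: 27.9
23.8667 k -35.3 lat [ 0.6 -2.5] tool F [ -0.3 -10.4  -0. ] M [-0.62  0.01  0.26] 27.92039986327435
24.3667 k -35.3 lat [ 0.6 -2.5] tool F [ -1.1 -10.9  -0.2] M [-0.57 -0.02  0.28] 27.987967960158027
beaker [([408.3, 238.8], 0.87)]
petri_dish []
sample_cup [([178.2, 202.4], 0.77)]
```

View pics/z.png

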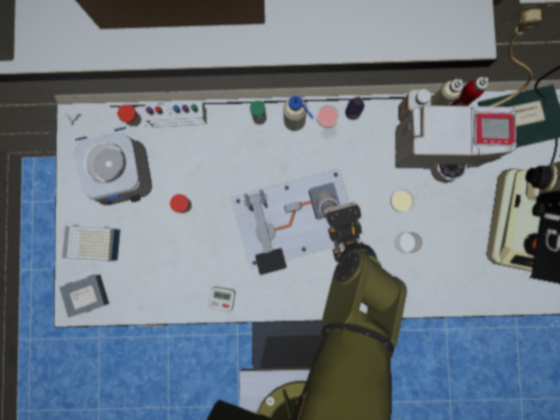

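```bash
python3 -c "
from cell import manip
print(manip.sign_off())"
```

```text
the job is handed in; nothing more can be done
None
```

The cartridge is on the nipple and still gripped, pressing the seal collar most of the way down; I handed the job in at about 24 s of robot time.

- **Pumping:** I pumped the lever through three strokes. Each went down to its stop, where the force rose sharply, and the lever was left clear to spring back up each time. It showed fully up in the pictures after strokes 1 and 3. After stroke 2 I only waited about 0.4 s with the gripper clear. The first stroke pressed the stop harder than needed, peaking at about 61 N with the fingertips.
- **Fitting:** I gripped the cartridge at 55 N and pressed it on along the 30° axis. Pushing took about 8 N over the catches, then the force dropped, then rose steadily with the collar spring. I pushed to the hard stop, which read 39 N at the wrist, and backed off about 1.3 mm.
- **Final state:** The tool presses along the nipple with about 10.7 N, steady over the last half second. By the given spring force that puts the collar about 8.5 mm down. The fingers are 28 mm apart, so the cartridge is still held, and the sideways force is about 1 N.
- **Bystanders:** In the last overhead picture the beaker, petri dish and specimen cup stand where they started. The network missed the petri dish in that picture, so I checked it by eye.
- **Disagreement:** The hard stop came about 1.5 mm earlier than my camera estimate of the nipple tip predicted. I judged the collar's depth from the stop and the spring force. I did not do a pull-back test of the catches.

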